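Take one cup off the nest and wedge it fast in the clamp

TASK

Lift only the top sample cup off the nest, straight up, leaving the two cups below it nested and standing where they are. Stand it upright on the clamping plate, in the gap between the fixed fence and the sliding bar, and then slide the thumb wedge along its ramp until the bar has jammed the cup fast against the fence. Keep the cup upright throughout, do not disturb the timer, the stopper or the vial, and let go of everything.

Things in the scene. Friction and masses are not known exactly. Their poses are not given: they have to be found in the camera images.
- cup_top: Topmost of three like pale grey cups, nested. 76 mm tall, 45 g; origin: centre of underside, z up. Straight foot dia 36 to 22 mm up, cone to dia 49 at 42 mm, flat shoulder, then straight band dia 56 (wall 2) from 42 mm to the rim. Only bands show, flush with each other: fingers reaching over 34 mm below the top rim grip the next cup too. Loose fit (1.5 mm); a straight lift of 42 mm frees it.
- cup_mid: Middle cup of the nest, same shape; must stay nested. Its rim carries the top cup's shoulder, so each cup stands 34 mm above the one below. Origin: centre of its underside.
- cup_low: Lowest cup of the nest, same shape, standing loose on the worktop; must stay. Origin: centre of its underside.
- plate: Fixed aluminium clamping plate, 135 (x) by 195 mm (y), top face 16 mm above the worktop. Origin: centre of its underside; x away from the robot, y left at yaw 0. On it, from the robot's side: steel guide rail, thumb wedge (18 mm high), sliding bar, open gap, fixed steel fence with face at x = +38 mm. Rail, bar and fence rise 20 mm above the plate; bar and fence span y -33 to 78 mm.
- bay (a point): Point on the plate's top face in the middle of the gap between the open bar and the fence; the cup's 36 mm foot goes here. The gap is 50 mm wide along the plate's x, as found. Fixed to the plate; axes as the plate's.
- clamp_bar: Steel sliding bar, front face at plate x = -12 mm as found. The wedge drives it along the plate's +x, 1 mm per 4 mm of wedge travel, and it pushes the cup along until this bears on the fence. Origin: at the plate's origin when fully open, moving with the bar.
- wedge (a joint): Travel of the grey thumb wedge in m along the plate's +y, 0 (as found, loose, bar fully open) to 0.080. It needs about 4 to 5 N to slide and stays where it is left. With the cup between bar and fence it jams at about 0.056; there a push of 8 to 12 N sets it fast and it holds by itself.
- wedge_tab (a point): Centre of the pushing face of the wedge's upright black thumb tab, 33 mm above the plate's top. The face looks along the plate's -y; push it along +y. The tab is 19 mm wide (x), 10 mm thick (y) and stands from 18 to 45 mm above the plate's top. Axes as the plate's.
- timer: Small white timer with buttons, 60x68x18 mm, lying loose; leave alone. Origin: centre of its underside.
- stopper: Brown rubber stopper, diameter 29 mm, 28 mm tall, loose; leave alone. Origin: centre of its underside.
- vial: Capped clear sample vial, diameter 30 mm, 56 mm tall, loose; leave alone. Origin: centre of its underside.

How it is judged:
On the way, in this order (a step that is already met when the one before it is completed fails the run):
1. the top cup is lifted clear of the nest, the other two still nested (z of cup_top in the frame of cup_mid above 0.08 m and z of cup_mid in the frame of cup_low below 0.04 m and horizontal distance between cup_mid and cup_low below 0.008 m and angle between cup_low's own z axis and vertical below 0.08 rad and height (world z) of cup_low below 0.008 m), for 0.1 s.
2. the cup stands upright on the plate in the gap, let go, the wedge not yet driven (x of cup_top in the frame of plate between 0.002 and 0.03 m and y of cup_top in the frame of bay between -0.035 and 0.035 m and z of cup_top in the frame of bay between -0.004 and 0.005 m and angle between cup_top's own z axis and vertical below 0.12 rad and value of joint wedge below 0.03 m and contact force between cup_top and the fingers below 0.05 N and linear speed of cup_top below 0.02 m/s), for 0.2 s.
3. the wedge has jammed the bar against the cup (x of cup_top in the frame of plate between 0.002 and 0.03 m and y of cup_top in the frame of bay between -0.035 and 0.035 m and z of cup_top in the frame of bay between -0.004 and 0.005 m and angle between cup_top's own z axis and vertical below 0.12 rad and value of joint wedge above 0.045 m and contact force between clamp_bar and cup_top above 2 N), for 0.2 s.
At the end, for the whole second after the job is handed in: The top cup stands upright (within 0.12 rad) on the plate in the gap, within 35 mm of the middle of the gap along the bar, at rest; the wedge is driven in (more than 45 mm) and the bar holds the cup against the fence with more than 2 N; the other two cups still stand upright nested in each other (all of step 3 and z of cup_mid in the frame of cup_low below 0.04 m and horizontal distance between cup_mid and cup_low below 0.008 m and angle between cup_low's own z axis and vertical below 0.08 rad and height (world z) of cup_low below 0.008 m and linear speed of cup_top below 0.02 m/s); the robot touches nothing.
It fails at once if the next cup was dragged up or out of the nest (by more than 6 mm) (z of cup_mid in the frame of cup_low above 0.04 m or height (world z) of cup_low above 0.008 m).
It fails at once if the rest of the nest was shifted by more than 25 mm or tipped (distance of cup_low from where it was at the start of the episode above 0.025 m or angle between cup_low's own z axis and vertical above 0.3 rad).
It fails at once if the cup was tipped (angle between cup_top's own z axis and vertical above 0.6 rad).
It fails at once if the timer, stopper or vial was disturbed (moved by more than 25 mm) (distance of any of timer, stopper, vial from where it was at the start of the episode above 0.025 m).
It also fails if it takes over 54 s, if anything falls off the work surface, if the arm or the gripper's body presses on something with over 40 N, if the wrist force passes 120 N, or if a joint passes its speed limit or range.

ROBOT

A 7-joint arm with a two-finger parallel gripper is mounted at the origin on a cart in front of the work surface, level with it; the furniture and walls round the work are solid. World frame = base frame: x ahead of the robot, y to its left, z up, the work surface at z = 0. Lengths are in m, angles in rad, forces in N, time in s.
With the tool pointing down it reaches from about 0.4 to 0.85 m from the base axis. Payload 10.4 kg.
Tool frame: the origin (TCP) lies on the front face of the gripper's body, between the roots of the fingers; the fingertips stand 73 mm ahead of it and the grasp point (between the pads) lies 54 mm ahead of it; z points along the fingers, y is the line along which they close (so a half turn about z gives the same grasp; the last joint's range is limited). The gripper opens to 85 mm and grips with 20 to 120 N. Pads are 22 mm wide; open, the fingers measure 114 mm over their backs; the gripper's body (76 mm by 85 mm) begins 54 mm behind the grasp point. The pads swing forward as they close: fully open they stand 13 mm farther back than shut.
Start: joints at [-1.215, 0.332, -0.065, 1.46, 0.022, 1.35, -0.088], TCP at [0.231, 0.581, 0.304] pointing down, gripper open.
Joint ranges: [-2.6, 2.6], [-0.5, 2.12], [-1.47, 1.34], [0.16, 2.42], [-1.27, 4.41], [0.06, 2.06], [-2.6, 2.6]. Speed limits (rad/s): [2.22, 2.22, 2.79, 2.79, 3.14, 3.14, 3.14].

INTERFACE

Orientations are given as a unit quaternion [x, y, z, w].
In Python, from workcell import manip gives the robot as it stands.
- The arm moves only by the shell command python3 -m jog 'ROWS' [FORCE]. ROWS is JSON, a list of rows, each an object with "grip": the gripper command: -1 is fully open, 1 is shut, values between are in proportion; "slide": the shift along the tool's x, y, z in cm, a list of three; "yaw": the turn about the tool's z in rad. A call has 1 to 8 rows; each row shifts and turns the commanded pose from where the row before left it, along the tool's axes as they then stand; what a row does not reach is not made up. A row lasts 1/10 s, in which the tool goes at most 50 mm and 8.59 degrees, less where a joint would pass 70% of its speed; a pose out of reach is approached as far as the arm can. A call with a gripper value outside its range is refused whole. The fingers move at their own pace and stop on an object; FORCE is the grip in N (left out, the last holds). Time passes only in rows, so rows that do not move let the fingers close. It gives the time, the measured TCP pose, the force, the opening and the grip force at its end, in the units of the state.
- manip.get_obs(): the state, without advancing time (a new reading comes with each control period).
- manip.camera(name): name is "scene" or "top" or "wrist"; returns the picture (480x640x3 uint8, blue, green, red); there is no depth.
- manip.calibration(name): a dict with "vfov" (degrees; the focal length in pixels is half the picture's height over the tangent of half this angle, whatever the lens; pixels are square), "cx", "cy" (the principal point, pixels), "camera_from_world" (4x4, takes a point from world to camera coordinates). Camera axes: x right, y down, z forward; pixel columns grow to the right and rows downward; lengths in m; the calibration is good to about 2 mm. The wrist camera is an equidistant fisheye: a pixel r from the principal point sees the ray r / f radians off the axis. A picture is of the moment at which its call begins: read the wrist's pose just before it. calibration takes no time and is no camera call; for the wrist camera it gives the pose at the moment of the call.
- manip.hand_in(): hands the job in; it is judged then, once.
Trained networks look in the newest picture that a camera, given by its name, has taken for a name from the list of things; names that differ only in an ending like _2 or _b are one class to them, and where a whole thing is asked for, a point or a joint stands for the part that bears it (a point fixed in the world has none). Each returns a list of dicts, best first, with "conf" (0 to 1); they miss things now and then, are a little off and sometimes report something else, mostly with a low value. They report only what shows in the picture. A call takes as long as a camera call.
- manip.masks_of(thing, camera): "region" (480x640 bool, what is visible of it) and "centre" ([column, row] in pixels, amid what is visible of it).
The state is a dict: "clock": time; "joint_pos": joint angles; "joint_velocities": joint speeds; "tau": joint torques, N m; "position": TCP position; "ee_rot": TCP orientation; "ft_force": force on the tool from outside, world axes, zero at the start; "torque": the same for the moment, N m; "grip_width": opening from 0.0 (shut) to 1.0 (fully open); "grasp_force": force on a finger pad.
Only numpy, scipy, OpenCV 4.12 (cv2) and the standard library are available. Lean on these libraries where they do the work, as an engineer would, in place of code of your own. Each camera call takes 0.05 s, during which the arm holds its last target. There are 200 camera calls.

## Working session

There is one attempt and no reset: what is moved stays moved. The work goes in short steps, Python scripts to look and compute and a shell command to move; the robot and the scene stay as the last step left them, time stands still between calls to the robot, and variables do not carry over. Pictures are saved under pics/ and viewed, at most 14 in all, crops included, and the job is handed in when it is done.

```bash
mkdir -p pics; cat > h.py <<'E'
import numpy as np,cv2
from workcell import manip
def ray(cam,px,cal=None):
    c=cal or manip.calibration(cam);f=240/np.tan(np.radians(c["vfov"])/2)
    d=np.array([px[0]-c["cx"],px[1]-c["cy"]],float)
    if cam=="wrist":
        r=np.hypot(*d);t=r/f;v=np.r_[d/max(r,1e-9)*np.sin(t),np.cos(t)]
    else: v=np.r_[d/f,1]
    T=np.linalg.inv(np.array(c["camera_from_world"]))
    return T[:3,3],T[:3,:3]@v
def at_z(cam,px,z,cal=None):
    o,v=ray(cam,px,cal);return o+v*(z-o[2])/v[2]
def proj(cam,p,cal=None):
    c=cal or manip.calibration(cam);f=240/np.tan(np.radians(c["vfov"])/2)
    q=(np.array(c["camera_from_world"])@np.r_[p,1])[:3]
    if cam=="wrist":
        r=np.hypot(q[0],q[1]);t=np.arctan2(r,q[2]);return np.array([c["cx"],c["cy"]])+q[:2]/max(r,1e-9)*f*t
    return np.array([c["cx"],c["cy"]])+q[:2]/q[2]*f
E
python3 - <<'E'
from h import *
np.set_printoptions(precision=3,suppress=True)
o=manip.get_obs();print(o["clock"],o["position"],o["ee_rot"],o["grip_width"])
ims=[]
for cam in("scene","top"):
    im=manip.camera(cam);
    T=np.linalg.inv(manip.calibration(cam)["camera_from_world"]);print(cam,T[:3,3],T[:3,2])
    for t in("cup_top","plate","clamp_bar","wedge","wedge_tab","timer","stopper","vial"):
        for m in manip.masks_of(t,cam)[:2]:
            ys,xs=np.where(m["region"]);print(cam,t,round(m["conf"],2),m["centre"],xs.min(),xs.max(),ys.min(),ys.max(),at_z(cam,m["centre"],0.03))
    cv2.imwrite(f"pics/{cam}0.png",im)
E
```

```text
0.0 [0.231 0.58  0.303] [ 0.188  0.982 -0.001 -0.   ] 1.0043159083724997
scene [ 0.048 -0.746  0.67 ] [ 0.47   0.686 -0.555]
scene cup_top 0.9 [356.1, 286.6] 340 373 268 304 [ 0.551 -0.116  0.03 ]
scene plate 0.83 [242.9, 224.4] 198 292 197 251 [0.47  0.217 0.03 ]
scene clamp_bar 0.54 [228.8, 214.1] 215 247 207 222 [0.463 0.279 0.03 ]
scene wedge 0.54 [254.7, 226.6] 237 264 219 237 [0.489 0.193 0.03 ]
scene wedge_tab 0.61 [257.9, 227.5] 239 263 219 236 [0.493 0.186 0.03 ]
scene timer 0.78 [271.9, 309.6] 252 293 294 327 [ 0.38  -0.084  0.03 ]
scene stopper 0.79 [477.8, 342.8] 470 486 332 352 [ 0.632 -0.357  0.03 ]
scene vial 0.78 [446.8, 309.8] 437 455 297 327 [ 0.65  -0.265  0.03 ]
top [ 0.375 -0.029  1.378] [ 0.118 -0.006 -0.993]
top cup_top 0.92 [410.4, 253.2] 397 424 239 266 [ 0.481 -0.227  0.03 ]
top plate 0.67 [208.1, 252.7] 161 253 214 289 [0.483 0.242 0.03 ]
top clamp_bar 0.78 [194.2, 266.1] 174 220 253 273 [0.452 0.274 0.03 ]
top wedge 0.47 [230.1, 253.6] 214 243 247 264 [0.481 0.191 0.03 ]
top wedge_tab 0.46 [230.1, 255.1] 215 243 248 263 [0.477 0.191 0.03 ]
top timer 0.6 [340.7, 293.2] 326 354 280 305 [ 0.389 -0.064  0.03 ]
top stopper 0.72 [228.6, 254.6] 216 243 248 263 [0.479 0.195 0.03 ]
top vial 0.75 [428.4, 184.1] 420 435 177 192 [ 0.644 -0.272  0.03 ]
```

View pics/top0.png

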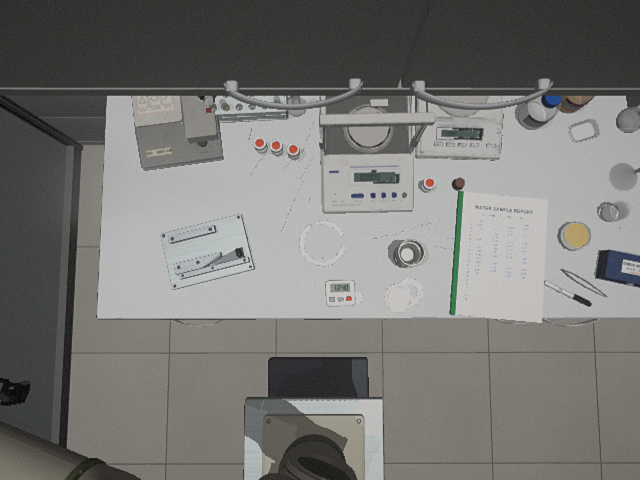

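View pics/scene0.png

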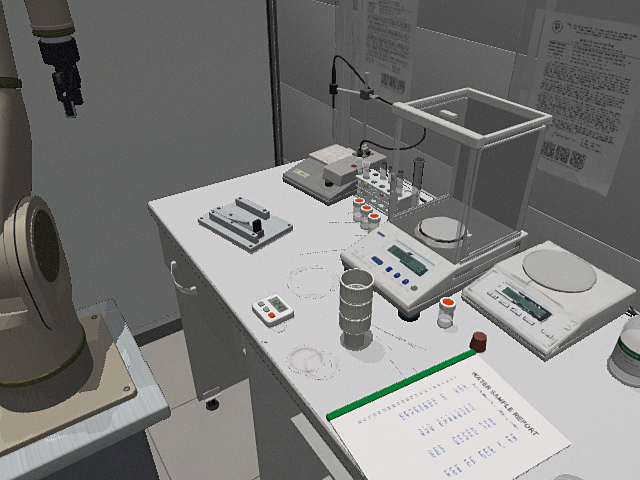

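```bash
python3 - <<'E'
from h import *
np.set_printoptions(precision=3,suppress=True)
manip.camera("top")
m=manip.masks_of("cup_top","top")[0];ys,xs=np.where(m["region"])
print("cup",at_z("top",[(xs.min()+xs.max())/2,(ys.min()+ys.max())/2],0.143),at_z("top",[xs.min(),ys.min()],.143),at_z("top",[xs.max(),ys.max()],.143))
m=manip.masks_of("plate","top")[0]
r=m["region"].astype(np.uint8);c=max(cv2.findContours(r,0,2)[0],key=cv2.contourArea)
b=cv2.boxPoints(cv2.minAreaRect(c));w=np.array([at_z("top",p,0.016)[:2] for p in b]);print(w,w.mean(0))
for i in range(4):
    e=w[(i+1)%4]-w[i];print(np.linalg.norm(e),np.degrees(np.arctan2(e[1],e[0])))
from scipy.spatial.transform import Rotation as R
print(R.from_quat(manip.get_obs()["ee_rot"]).as_matrix())
E
```

```text
cup [ 0.475 -0.21   0.143] [ 0.503 -0.182  0.143] [ 0.447 -0.238  0.143]
[[0.529 0.362]
 [0.578 0.169]
 [0.443 0.134]
 [0.396 0.325]] [0.487 0.247]
0.19904896365957844 -75.83306321575425
0.13940238848083017 -165.2920217643484
0.19679783824158853 103.96818892569921
0.13875941903259756 15.640650941696176
[[-0.929  0.37   0.   ]
 [ 0.37   0.929  0.   ]
 [ 0.     0.    -1.   ]]
```

```bash
python3 -m jog '[{"grip":-1,"slide":[0,0,0],"yaw":-0.127},{"grip":-1,"slide":[0,0,0],"yaw":-0.127},{"grip":-1,"slide":[0,0,0],"yaw":-0.127},{"grip":-1,"slide":[0,0,0],"yaw":-0.128},{"grip":-1,"slide":[0,0,0],"yaw":-0.128},{"grip":-1,"slide":[-1.3,-3.7,0],"yaw":0},{"grip":-1,"slide":[-1.3,-3.7,0],"yaw":0},{"grip":-1,"slide":[-1.3,-3.7,0],"yaw":0}]'
python3 -m jog '[{"grip":-1,"slide":[-1.3,-3.7,0],"yaw":0},{"grip":-1,"slide":[-1.3,-3.7,0],"yaw":0},{"grip":-1,"slide":[-1.3,-3.7,0],"yaw":0},{"grip":-1,"slide":[-1.3,-3.7,0],"yaw":0},{"grip":-1,"slide":[-1.3,-3.7,0],"yaw":0},{"grip":-1,"slide":[-1.3,-3.7,0],"yaw":0},{"grip":-1,"slide":[-1.3,-3.7,0],"yaw":0},{"grip":-1,"slide":[0,0,0],"yaw":0}]'
python3 - <<'E'
from h import *
np.set_printoptions(precision=3,suppress=True)
from scipy.spatial.transform import Rotation as R
manip.get_obs();cal=manip.calibration("wrist");im=manip.camera("wrist");cv2.imwrite("pics/w1.png",im)
o=manip.get_obs();print(o["position"],o["joint_pos"]);print(R.from_quat(o["ee_rot"]).as_matrix())
np.save("cal1.npy",cal,allow_pickle=True)
for t in("plate","clamp_bar","wedge_tab"):
    for m in manip.masks_of(t,"wrist")[:1]:
        r=m["region"].astype(np.uint8);c=max(cv2.findContours(r,0,2)[0],key=cv2.contourArea)
        print(t,m["conf"],m["centre"],at_z("wrist",m["centre"],.036,cal))
        print(cv2.boxPoints(cv2.minAreaRect(c)).round().tolist())
for x,y,z in((67.5,97.5,16),(67.5,-97.5,16),(-67.5,-97.5,16),(-67.5,97.5,16),(38,-33,36),(38,78,36),(-12,-33,36),(-12,78,36)):
    a=np.radians(14.8);p=[.487+(x*np.cos(a)-y*np.sin(a))/1e3,.247+(x*np.sin(a)+y*np.cos(a))/1e3,z/1e3]
    q=proj("wrist",p,cal);print(q);cv2.circle(im,tuple(int(v) for v in q),2,(0,0,255),-1)
cv2.imwrite("pics/w1.png",im)
E
```

```text
clock: 1.85
position: [0.2978, 0.4822, 0.3039]
ee_rot: [-0.129, 0.992, 0.0, 0.0]
ft_force: [0.6, 0.6, 0.2]
grip_width: 0.998
grasp_force: 0.0
clock: 2.65
position: [0.4543, 0.2509, 0.3042]
ee_rot: [-0.125, 0.992, -0.001, 0.001]
ft_force: [-0.2, 1.4, -0.3]
grip_width: 1.0
grasp_force: 0.0
[0.453 0.254 0.304] [-0.698  0.095  0.105  1.745 -0.01   1.301  1.234]
[[-0.968 -0.25   0.001]
 [-0.25   0.968 -0.   ]
 [-0.001 -0.    -1.   ]]
plate 0.84 [312.3, 231.8] [0.478 0.248 0.036]
[[216.0, 298.0], [216.0, 169.0], [412.0, 169.0], [412.0, 298.0]]
clamp_bar 0.9 [341.0, 218.6] [0.459 0.271 0.036]
[[278.0, 203.0], [394.0, 203.0], [394.0, 230.0], [278.0, 230.0]]
wedge_tab 0.77 [249.8, 211.3] [0.473 0.186 0.036]
[[223.0, 205.0], [300.0, 204.0], [300.0, 231.0], [223.0, 232.0]]
[402.094 295.145]
[221.124 295.817]
[210.585 170.051]
[408.649 167.664]
[276.186 277.979]
[388.877 276.94 ]
[273.831 228.637]
[391.231 227.789]
```

View pics/w1.png

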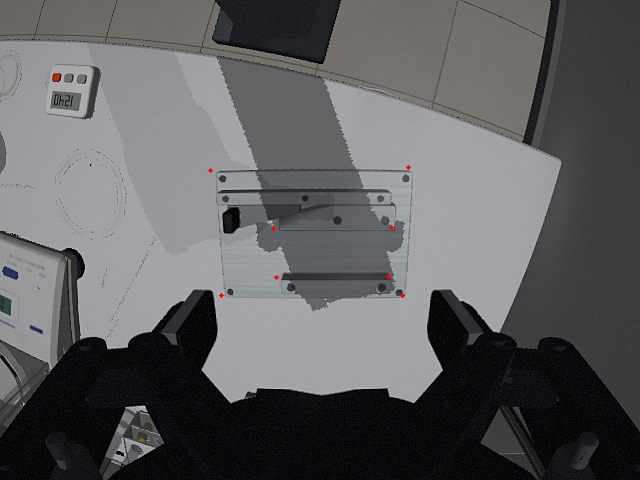

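```bash
python3 -m jog '[{"grip":-1,"slide":[0.8,-3.8,0],"yaw":0},{"grip":-1,"slide":[0.8,-3.8,0],"yaw":0},{"grip":-1,"slide":[0.8,-3.8,0],"yaw":0},{"grip":-1,"slide":[0.8,-3.8,0],"yaw":0},{"grip":-1,"slide":[0.8,-3.8,0],"yaw":0},{"grip":-1,"slide":[0.8,-3.8,0],"yaw":0},{"grip":-1,"slide":[0.8,-3.8,0],"yaw":0},{"grip":-1,"slide":[0,0,0],"yaw":0}]'
cat > look.py <<'E'
from h import *
import sys
np.set_printoptions(precision=3,suppress=True)
from scipy.optimize import least_squares
cal=manip.calibration("wrist");im=manip.camera("wrist");cv2.imwrite(sys.argv[1],im)
o=manip.get_obs();print(o["position"])
cal0=np.load("cal1.npy",allow_pickle=True).item()
# plate refit using picked pixels
pts=[(38,-33,36,282,279),(38,78,36,391,278),(-12,-33,36,279,230),(-12,78,36,395,229),(67.5,-97.5,16,220,297),(-67.5,-97.5,16,217,170),(-67.5,97.5,16,412,170)]
W=lambda q,x,y,z:[q[0]+(x*np.cos(q[2])-y*np.sin(q[2]))/1e3,q[1]+(x*np.sin(q[2])+y*np.cos(q[2]))/1e3,z/1e3]
s=least_squares(lambda q:np.ravel([proj("wrist",W(q,*p[:3]),cal0)-p[3:] for p in pts]),[.487,.25,.258])
print("plate",s.x,"res",s.fun,"bay",W(s.x,13,22.5,16))
t=at_z("wrist",[223,219],.061,cal0);print("tab top left edge",t)
R=np.array([[np.cos(s.x[2]),np.sin(s.x[2])],[-np.sin(s.x[2]),np.cos(s.x[2])]]);print("tab in plate",R@(t[:2]-s.x[:2]))
for c in("wrist","scene"):
    if c!="wrist": manip.camera(c)
    k=cal if c=="wrist" else None
    for m in manip.masks_of("cup_top",c)[:1]:
        ys,xs=np.where(m["region"]);print(c,m["conf"],m["centre"],xs.min(),xs.max(),ys.min(),ys.max())
        a=np.linspace(0,2*np.pi,60)
        # fit outline: hull of band cylinder (z .110-.144), bounding box
        cont=lambda q:np.array([proj(c,[q[0]+.028*np.cos(u),q[1]+.028*np.sin(u),z],k) for u in a for z in(.110,.144)])
        bb=np.array([xs.min()-.0,xs.max()+1,ys.min(),ys.max()+1])
        f=least_squares(lambda q:(lambda P:np.r_[P[:,0].min(),P[:,0].max(),P[:,1].min(),P[:,1].max()]-bb)(cont(q)),[.475,-.21])
        print("cup",f.x,f.fun)
E
python3 look.py pics/w2.png
```

```text
clock: 3.65
position: [0.465, -0.0192, 0.3042]
ee_rot: [-0.126, 0.992, -0.0, 0.0]
ft_force: [-0.0, 0.4, -0.2]
grip_width: 0.998
grasp_force: 0.0
[ 0.465 -0.016  0.304]
plate [0.487 0.251 0.247] res [-2.426 -0.26   1.045  0.836 -1.033 -0.575  0.155  0.914  3.751 -1.087
 -2.063 -0.088  1.063  0.12 ] bay [np.float64(0.49430211277957253), np.float64(0.2759370477707783), 0.016]
tab top left edge [0.479 0.168 0.061]
tab in plate [-0.028 -0.079]
wrist 0.71 [82.1, 186.0] 44 119 152 228
cup [ 0.476 -0.209] [-1.078  0.871 -0.354  0.381]
scene 0.83 [358.8, 286.7] 340 373 268 304
cup [ 0.476 -0.211] [-0.148  0.145  0.055 -0.061]
```

View pics/w2.png

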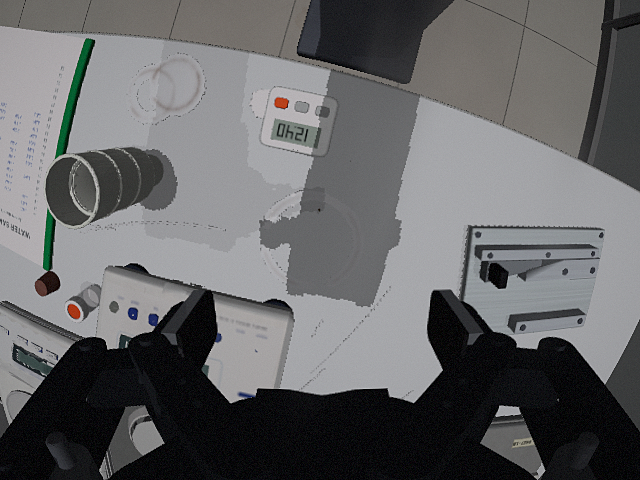

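```bash
python3 -m jog '[{"grip":-1,"slide":[0.65,-3.2,0],"yaw":0},{"grip":-1,"slide":[0.65,-3.2,0],"yaw":0},{"grip":-1,"slide":[0.65,-3.2,0],"yaw":0},{"grip":-1,"slide":[0.65,-3.2,0],"yaw":0},{"grip":-1,"slide":[0.6,-3.1,0],"yaw":0},{"grip":-1,"slide":[0.6,-3.1,0],"yaw":0},{"grip":-1,"slide":[0,0,0],"yaw":0},{"grip":-1,"slide":[0,0,0],"yaw":0}]'
```

```text
clock: 4.65
position: [0.4774, -0.2076, 0.3035]
ee_rot: [-0.129, 0.992, 0.0, -0.0]
ft_force: [1.2, -0.3, 0.2]
grip_width: 0.998
grasp_force: 0.0
```

```bash
python3 -m jog '[{"grip":-1,"slide":[0.2,-0.2,1.5],"yaw":0},{"grip":-1,"slide":[0,0,1.5],"yaw":0},{"grip":-1,"slide":[0,0,1.5],"yaw":0},{"grip":-1,"slide":[0,0,1.5],"yaw":0},{"grip":-1,"slide":[0,0,1.5],"yaw":0},{"grip":-1,"slide":[0,0,1.2],"yaw":0},{"grip":-1,"slide":[0,0,0],"yaw":0},{"grip":-1,"slide":[0,0,0],"yaw":0}]'
python3 - <<'E'
from h import *
cv2.imwrite("pics/w3.png",np.hstack([manip.camera("wrist")[200:,100:540],cv2.resize(manip.camera("scene")[180:320,300:420],(360,280))[:, :]]))
E
```

```text
clock: 5.45
position: [0.4758, -0.2104, 0.2171]
ee_rot: [-0.129, 0.992, 0.0, 0.0]
ft_force: [0.1, -0.2, 0.7]
grip_width: 1.005
grasp_force: 0.0
```

View pics/w3.png

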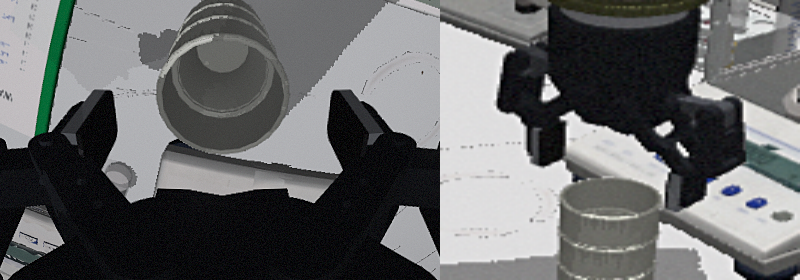

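```bash
python3 -m jog '[{"grip":-1,"slide":[0,0,1.2],"yaw":0},{"grip":-1,"slide":[0,0,1.0],"yaw":0},{"grip":-1,"slide":[0,0,0],"yaw":0},{"grip":0.1,"slide":[0,0,0],"yaw":0},{"grip":0.1,"slide":[0,0,0],"yaw":0},{"grip":0.1,"slide":[0,0,0],"yaw":0},{"grip":0.1,"slide":[0,0,0],"yaw":0},{"grip":0.1,"slide":[0,0,0],"yaw":0}]' 25
python3 -m jog '[{"grip":1,"slide":[0,0,0],"yaw":0},{"grip":1,"slide":[0,0,0],"yaw":0},{"grip":1,"slide":[0,0,0],"yaw":0}]' 25
python3 - <<'E'
from h import *
cv2.imwrite("pics/w4.png",np.hstack([cv2.resize(manip.camera("scene")[180:320,300:440],(560,560))]))
E
```

```text
clock: 6.35
position: [0.4757, -0.2112, 0.1953]
ee_rot: [-0.129, 0.992, -0.0, 0.0]
ft_force: [0.0, 0.6, 3.3]
grip_width: 0.63
grasp_force: 26.9
clock: 6.65
position: [0.4757, -0.2112, 0.1952]
ee_rot: [-0.129, 0.992, -0.0, 0.0]
ft_force: [-1.4, 0.3, 6.2]
grip_width: 0.632
grasp_force: 27.1
```

View pics/w4.png

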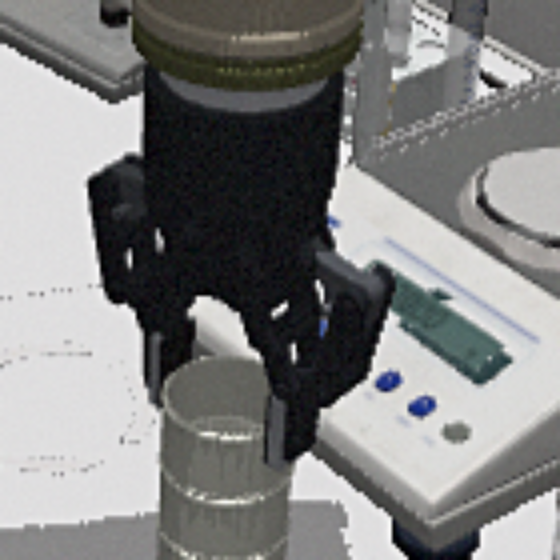

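```bash
python3 -m jog '[{"grip":1,"slide":[0,0,-0.3],"yaw":0},{"grip":1,"slide":[0,0,-0.5],"yaw":0},{"grip":1,"slide":[0,0,-0.7],"yaw":0},{"grip":1,"slide":[0,0,-0.8],"yaw":0},{"grip":1,"slide":[0,0,-0.8],"yaw":0},{"grip":1,"slide":[0,0,-0.8],"yaw":0},{"grip":1,"slide":[0,0,-0.8],"yaw":0},{"grip":1,"slide":[0,0,-0.8],"yaw":0}]'
python3 -m jog '[{"grip":1,"slide":[0,0,-1],"yaw":0},{"grip":1,"slide":[0,0,-1.2],"yaw":0},{"grip":1,"slide":[0,0,-1.5],"yaw":0},{"grip":1,"slide":[0,0,-1.5],"yaw":0},{"grip":1,"slide":[0,0,-1.5],"yaw":0},{"grip":1,"slide":[0,0,-1],"yaw":0},{"grip":1,"slide":[0,0,0],"yaw":0},{"grip":1,"slide":[0,0,0],"yaw":0}]'
python3 - <<'E'
from h import *
cv2.imwrite("pics/w5.png",np.hstack([cv2.resize(manip.camera("scene")[150:320,300:440],(460,560))]))
E
```

```text
clock: 7.5
position: [0.4754, -0.2112, 0.2506]
ee_rot: [-0.129, 0.992, 0.0, 0.0]
ft_force: [-0.5, -0.0, -1.1]
grip_width: 0.632
grasp_force: 26.5
clock: 8.3
position: [0.4753, -0.2111, 0.3266]
ee_rot: [-0.129, 0.992, 0.0, -0.0]
ft_force: [-0.4, -1.0, -0.2]
grip_width: 0.634
grasp_force: 26.6
```

View pics/w5.png

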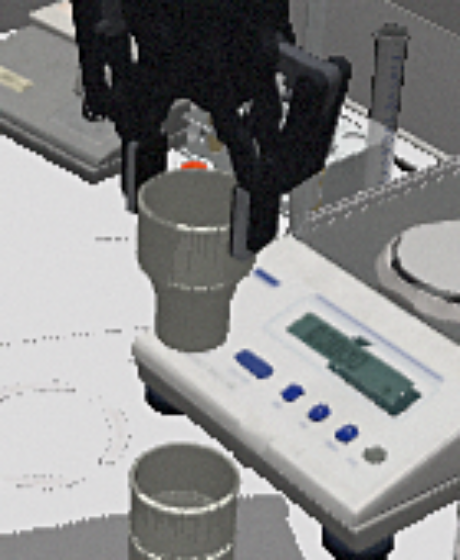

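```bash
python3 -m jog '[{"grip":1,"slide":[-0.4,1.4,0],"yaw":0},{"grip":1,"slide":[-0.9,3,0],"yaw":0},{"grip":1,"slide":[-0.9,3,0],"yaw":0},{"grip":1,"slide":[-0.9,3,0],"yaw":0},{"grip":1,"slide":[-0.9,3,0],"yaw":0},{"grip":1,"slide":[-0.9,3,0],"yaw":0},{"grip":1,"slide":[-0.9,3,0],"yaw":0},{"grip":1,"slide":[-0.9,3,0],"yaw":0}]'
python3 -m jog '[{"grip":1,"slide":[-0.9,3,0],"yaw":0},{"grip":1,"slide":[-0.9,3,0],"yaw":0},{"grip":1,"slide":[-0.9,3,0],"yaw":0},{"grip":1,"slide":[-0.9,3,0],"yaw":0},{"grip":1,"slide":[-0.9,3,0],"yaw":0},{"grip":1,"slide":[-0.9,3,0],"yaw":0},{"grip":1,"slide":[-0.9,3,0],"yaw":0},{"grip":1,"slide":[-0.9,3,0],"yaw":0}]'
python3 -m jog '[{"grip":1,"slide":[-0.2,1,0],"yaw":0},{"grip":1,"slide":[0,0,0],"yaw":0},{"grip":1,"slide":[0,0,0],"yaw":0}]'
```

```text
clock: 9.15
position: [0.4826, 0.0238, 0.3261]
ee_rot: [-0.129, 0.992, 0.0, -0.001]
ft_force: [-0.4, -1.2, -0.5]
grip_width: 0.635
grasp_force: 26.6
clock: 9.95
position: [0.491, 0.2741, 0.3259]
ee_rot: [-0.129, 0.992, -0.0, -0.001]
ft_force: [0.1, 0.2, -0.3]
grip_width: 0.634
grasp_force: 26.6
clock: 10.25
position: [0.4909, 0.2818, 0.3264]
ee_rot: [-0.128, 0.992, -0.001, -0.0]
ft_force: [-0.4, -0.7, -0.0]
grip_width: 0.631
grasp_force: 26.6
```

```bash
python3 -m jog '[{"grip":1,"slide":[-0.2,-0.6,1],"yaw":0},{"grip":1,"slide":[0,0,2],"yaw":0},{"grip":1,"slide":[0,0,2.5],"yaw":0},{"grip":1,"slide":[0,0,2.5],"yaw":0},{"grip":1,"slide":[0,0,2.5],"yaw":0},{"grip":1,"slide":[0,0,2.2],"yaw":0},{"grip":1,"slide":[0,0,1.2],"yaw":0},{"grip":1,"slide":[0,0,0],"yaw":0}]'
python3 - <<'E'
from h import *
w=manip.camera("wrist");s=manip.camera("scene")
cv2.imwrite("pics/w6.png",np.hstack([w[100:400,120:520],cv2.resize(s[160:260,185:305],(360,300))]))
E
```

```text
clock: 11.05
position: [0.4938, 0.2762, 0.1862]
ee_rot: [-0.128, 0.992, -0.001, -0.001]
ft_force: [-0.5, 0.3, 0.2]
grip_width: 0.637
grasp_force: 26.6
```

View pics/w6.png

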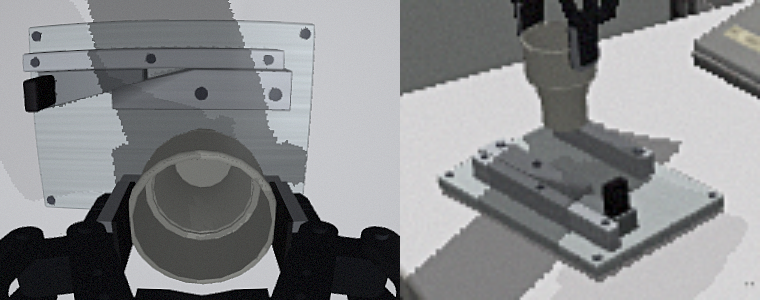

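```bash
python3 - <<'E'
from h import *
np.set_printoptions(precision=4,suppress=True)
c=manip.calibration("wrist");p=np.array(manip.get_obs()["position"]);a=.25
R=np.array([[np.cos(a),np.sin(a)],[-np.sin(a),np.cos(a)]])
for n,q,z,e in(("bar R front",(411,209),.036,(-12,78)),("bar L front",(232,208),.036,(-12,-33)),("plate TL",(150,123),.016,(-67.5,-97.5)),("plate TR",(434,125),.016,(-67.5,97.5))):
    w=at_z("wrist",q,z,c)[:2];print(n,w,"TCP in plate mm",R@(p[:2]-w)*1e3+e)
t=at_z("wrist",(144,193),.061,c);print("tab L",t,at_z("wrist",(144,178),.061,c),at_z("wrist",(175,193),.061,c))
E
```

```text
bar R front [0.4578 0.3256] TCP in plate mm [11.7738 22.1222]
bar L front [0.4855 0.2182] TCP in plate mm [11.5863 22.1054]
plate TL [0.4461 0.1429] TCP in plate mm [12.8392 20.7842]
plate TR [0.4016 0.3303] TCP in plate mm [ 9.6155 23.1621]
tab L [0.4833 0.1687 0.061 ] [0.4746 0.1673 0.061 ] [0.4788 0.1884 0.061 ]
```

```bash
python3 -m jog '[{"grip":1,"slide":[-0.1,0,1],"yaw":0},{"grip":1,"slide":[0,0,1],"yaw":0},{"grip":1,"slide":[0,0,0.8],"yaw":0},{"grip":1,"slide":[0,0,0.6],"yaw":0},{"grip":1,"slide":[0,0,0.4],"yaw":0},{"grip":1,"slide":[0,0,0.3],"yaw":0},{"grip":1,"slide":[0,0,0],"yaw":0},{"grip":1,"slide":[0,0,0],"yaw":0}]'
python3 -m jog '[{"grip":1,"slide":[0,0,0.1],"yaw":0},{"grip":1,"slide":[0,0,0],"yaw":0}]'
```

```text
clock: 11.95
position: [0.4953, 0.2782, 0.1471]
ee_rot: [-0.129, 0.992, 0.0, 0.0]
ft_force: [-0.3, -0.2, -0.3]
grip_width: 0.633
grasp_force: 26.6
clock: 12.15
position: [0.4952, 0.2782, 0.1461]
ee_rot: [-0.129, 0.992, 0.0, 0.0]
ft_force: [-0.2, 0.6, -0.8]
grip_width: 0.633
grasp_force: 26.6
```

```bash
python3 -m jog '[{"grip":1,"slide":[0,0,0.1],"yaw":0},{"grip":1,"slide":[0,0,0.1],"yaw":0},{"grip":1,"slide":[0,0,0],"yaw":0}]'
python3 -m jog '[{"grip":1,"slide":[0,0,0.1],"yaw":0},{"grip":1,"slide":[0,0,0],"yaw":0}]'
```

```text
clock: 12.45
position: [0.4951, 0.2781, 0.1438]
ee_rot: [-0.129, 0.992, -0.0, -0.0]
ft_force: [0.6, -0.0, -0.2]
grip_width: 0.635
grasp_force: 26.6
clock: 12.65
position: [0.4954, 0.2782, 0.1433]
ee_rot: [-0.129, 0.992, 0.0, 0.0]
ft_force: [-0.3, 0.1, 4.6]
grip_width: 0.635
grasp_force: 27.0
```

```bash
python3 -m jog '[{"grip":-0.4,"slide":[0,0,0],"yaw":0},{"grip":-0.6,"slide":[0,0,0],"yaw":0},{"grip":-1,"slide":[0,0,0],"yaw":0},{"grip":-1,"slide":[0,0,0],"yaw":0},{"grip":-1,"slide":[0,0,-1],"yaw":0},{"grip":-1,"slide":[0,0,-2.5],"yaw":0},{"grip":-1,"slide":[0,0,-3],"yaw":0},{"grip":-1,"slide":[0,0,-3],"yaw":0}]'
python3 -m jog '[{"grip":-1,"slide":[0,0,-3],"yaw":0},{"grip":-1,"slide":[0,0,-1],"yaw":0},{"grip":-1,"slide":[0,-2,0],"yaw":0},{"grip":-1,"slide":[0,-3,0],"yaw":0},{"grip":-1,"slide":[0,-3,0],"yaw":0},{"grip":0,"slide":[0,-3,0],"yaw":0},{"grip":1,"slide":[0,-1,0],"yaw":0},{"grip":1,"slide":[0,0,0],"yaw":0}]'
python3 - <<'E'
from h import *
o=manip.get_obs();c=manip.calibration("wrist");w=manip.camera("wrist");s=manip.camera("scene")
np.save("cal2.npy",c,allow_pickle=True);print(o["position"])
cv2.imwrite("pics/w7.png",np.hstack([w[100:400,120:560],cv2.resize(s[160:260,185:305],(360,300))]))
E
```

```text
clock: 13.45
position: [0.495, 0.278, 0.2396]
ee_rot: [-0.129, 0.992, 0.0, 0.0]
ft_force: [0.0, 1.1, 0.1]
grip_width: 1.001
grasp_force: 0.0
clock: 14.25
position: [0.5261, 0.1606, 0.2779]
ee_rot: [-0.127, 0.992, -0.0, -0.0]
ft_force: [-0.0, -0.4, 0.1]
grip_width: 0.516
grasp_force: 0.0
[0.52606199 0.16059234 0.27790607]
```

View pics/w7.png

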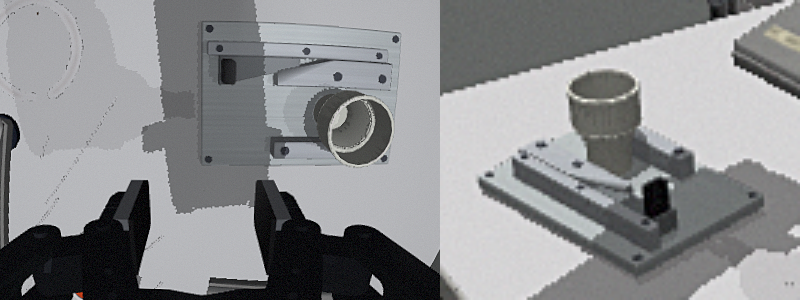

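```bash
python3 - <<'E'
from h import *
from scipy.optimize import least_squares
np.set_printoptions(precision=4,suppress=True)
a=.25;X=np.array([np.cos(a),np.sin(a)]);Y=np.array([-X[1],X[0]])
for f,bb in(("cal2.npy",(339,357,157,184)),("cal1.npy",(223,241,206,234))):
    c=np.load(f,allow_pickle=True).item()
    def g(q):
        P=np.array([proj("wrist",np.r_[q+X*i*.0095+Y*j,z],c) for i in(-1,1) for j in(0,.010) for z in(.034,.061)])
        return np.r_[P[:,0].min(),P[:,0].max(),P[:,1].min(),P[:,1].max()]-bb
    s=least_squares(g,[.48,.168]);d=s.x-[.487,.251];print(s.x,s.fun,"plate",d@X,d@Y)
    st=s.x-Y*.030;e=st-manip.get_obs()["position"][:2];print("start",st,"slide cm",e@-X*100,e@Y*100)
E
```

```text
[0.4832 0.1665] [ 1.5519 -1.4143  0.2188 -0.208 ] plate -0.024567774590759834 -0.08090170243160408
start [0.4906 0.1375] slide cm 4.006792314285919 -1.6454383875726442
[0.483  0.1686] [-0.215   0.2363  0.5798 -0.5548] plate -0.024273418469415074 -0.07881122290498138
start [0.4904 0.1396] slide cm 3.9773567021514427 -1.436390434910374
```

```bash
python3 -m jog '[{"grip":1,"slide":[2,-1,0],"yaw":0},{"grip":1,"slide":[2,-0.9,0],"yaw":0},{"grip":1,"slide":[0,0,3],"yaw":0},{"grip":1,"slide":[0,0,3],"yaw":0},{"grip":1,"slide":[0,0,3],"yaw":0},{"grip":1,"slide":[0,0,3],"yaw":0},{"grip":1,"slide":[0,0,2.3],"yaw":0},{"grip":1,"slide":[0,0,0.5],"yaw":0}]'
python3 -m jog '[{"grip":1,"slide":[0,0,0],"yaw":0},{"grip":1,"slide":[0,0,0],"yaw":0}]'
python3 - <<'E'
from h import *
o=manip.get_obs();w=manip.camera("wrist");s=manip.camera("scene")
cv2.imwrite("pics/w8.png",np.hstack([w[100:400,120:520],cv2.resize(s[150:270,185:305],(400,300),interpolation=2)]))
E
```

```text
clock: 15.15
position: [0.4902, 0.1348, 0.1274]
ee_rot: [-0.13, 0.992, -0.0, -0.002]
ft_force: [0.3, 0.1, 0.3]
grip_width: 0.004
grasp_force: 0.0
clock: 15.35
position: [0.4925, 0.1344, 0.1311]
ee_rot: [-0.129, 0.992, 0.0, 0.001]
ft_force: [0.0, -0.1, 0.2]
grip_width: 0.002
grasp_force: 0.0
```

View pics/w8.png

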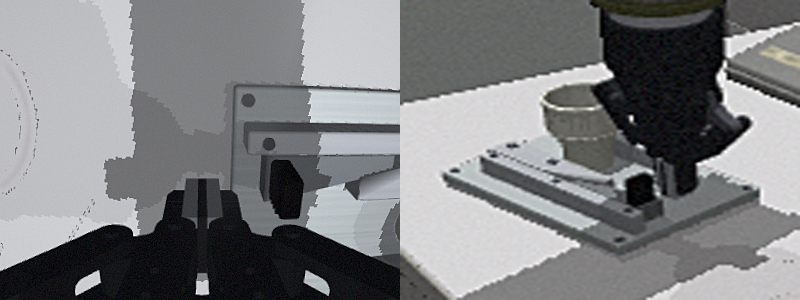

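```bash
python3 - <<'E'
from h import *
o=manip.get_obs();c=manip.calibration("wrist");T=np.linalg.inv(c["camera_from_world"])
print(T[:3,3]-o["position"],o["joint_pos"])
E
python3 -m jog '[{"grip":1,"slide":[0,0,0],"yaw":0.13},{"grip":1,"slide":[0,0,0],"yaw":0.14},{"grip":1,"slide":[0,0,0],"yaw":0.14},{"grip":1,"slide":[0,0,0],"yaw":0.14},{"grip":1,"slide":[0,0,0],"yaw":0.14},{"grip":1,"slide":[0,0,0],"yaw":0.14},{"grip":1,"slide":[0,0,0],"yaw":0.14},{"grip":1,"slide":[0,0,0],"yaw":0.14}]'
python3 -m jog '[{"grip":1,"slide":[0,0,0],"yaw":0.14},{"grip":1,"slide":[0,0,0],"yaw":0.14},{"grip":1,"slide":[0,0,0],"yaw":0.14},{"grip":1,"slide":[0,0,0],"yaw":0.04},{"grip":1,"slide":[0,0,0],"yaw":0},{"grip":1,"slide":[0,0,0],"yaw":0}]'
python3 - <<'E'
from h import *
from scipy.spatial.transform import Rotation as R
np.set_printoptions(precision=4,suppress=True)
o=manip.get_obs();print(R.from_quat(o["ee_rot"]).as_matrix())
a=.25;X=np.array([np.cos(a),np.sin(a)]);Y=np.array([-X[1],X[0]])
d=np.array(o["position"][:2])-[.487,.251];print("TCP in plate",d@X,d@Y,o["position"],o["joint_pos"])
E
```

```text
[-0.06547335 -0.0165746   0.06917168] [-0.54709469  0.25502737  0.21486779  1.96029618 -0.06754773  0.93070069
  1.53069904]
clock: 16.25
position: [0.4925, 0.1338, 0.131]
ee_rot: [0.416, 0.909, 0.001, 0.0]
ft_force: [-0.1, -0.4, -0.3]
grip_width: 0.004
grasp_force: 0.0
clock: 16.85
position: [0.4922, 0.1338, 0.1305]
ee_rot: [0.609, 0.793, 0.001, 0.0]
ft_force: [1.1, -0.6, -0.1]
grip_width: -0.002
grasp_force: 0.0
[[-0.2578  0.9662  0.0009]
 [ 0.9662  0.2578  0.0008]
 [ 0.0005  0.0011 -1.    ]]
TCP in plate -0.023931935701869234 -0.11489886887848955 [0.4922 0.1338 0.1305] [-0.7451  0.2681  0.4396  1.9712 -0.1416  0.9304  0.0263]
```

```bash
python3 -m jog '[{"grip":1,"slide":[0,0,0.7],"yaw":0},{"grip":1,"slide":[0,0,0.6],"yaw":0},{"grip":1,"slide":[1,0,0],"yaw":0},{"grip":1,"slide":[0.8,0,0],"yaw":0},{"grip":1,"slide":[0.4,0,0],"yaw":0},{"grip":1,"slide":[0.4,0,0],"yaw":0},{"grip":1,"slide":[0.4,0,0],"yaw":0},{"grip":1,"slide":[0.4,0,0],"yaw":0}]'
python3 - <<'E'
from h import *
w=manip.camera("wrist");s=manip.camera("scene")
cv2.imwrite("pics/w9.png",np.hstack([w[100:400,120:520],cv2.resize(s[150:270,185:305],(400,300),interpolation=2)]))
E
```

```text
clock: 17.65
position: [0.4834, 0.1661, 0.1169]
ee_rot: [0.61, 0.792, -0.0, 0.0]
ft_force: [2.1, -4.3, -1.2]
grip_width: 0.002
grasp_force: 2.1
```

View pics/w9.png

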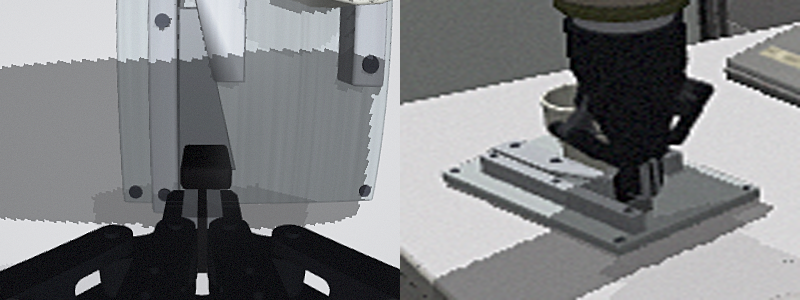

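```bash
python3 -m jog '[{"grip":1,"slide":[0.4,0,0],"yaw":0},{"grip":1,"slide":[0.4,0,0],"yaw":0},{"grip":1,"slide":[0.4,0,0],"yaw":0},{"grip":1,"slide":[0.4,0,0],"yaw":0},{"grip":1,"slide":[0.4,0,0],"yaw":0},{"grip":1,"slide":[0.4,0,0],"yaw":0},{"grip":1,"slide":[0.4,0,0],"yaw":0},{"grip":1,"slide":[0.4,0,0],"yaw":0}]'
python3 -m jog '[{"grip":1,"slide":[0.2,0,0],"yaw":0},{"grip":1,"slide":[0.2,0,0],"yaw":0},{"grip":1,"slide":[0.2,0,0],"yaw":0}]'
```

```text
clock: 18.55
position: [0.4752, 0.1977, 0.117]
ee_rot: [0.61, 0.793, 0.0, 0.0]
ft_force: [4.5, -3.0, -1.4]
grip_width: 0.003
grasp_force: 2.1
clock: 18.85
position: [0.4737, 0.2032, 0.117]
ee_rot: [0.61, 0.792, 0.0, 0.0]
ft_force: [3.9, -2.4, -1.5]
grip_width: 0.002
grasp_force: 2.1
```

```bash
python3 -m jog '[{"grip":1,"slide":[0.2,0,0],"yaw":0},{"grip":1,"slide":[0.2,0,0],"yaw":0},{"grip":1,"slide":[0.1,0,0],"yaw":0}]'
python3 -m jog '[{"grip":1,"slide":[0.1,0,0],"yaw":0},{"grip":1,"slide":[0.1,0,0],"yaw":0}]'
python3 -m jog '[{"grip":1,"slide":[0.1,0,0],"yaw":0},{"grip":1,"slide":[0.1,0,0],"yaw":0}]'
```

```text
clock: 19.15
position: [0.4724, 0.208, 0.117]
ee_rot: [0.61, 0.792, 0.0, 0.0]
ft_force: [3.2, -3.9, -1.1]
grip_width: 0.0
grasp_force: 2.5
clock: 19.35
position: [0.4721, 0.2094, 0.117]
ee_rot: [0.61, 0.792, 0.0, 0.0]
ft_force: [4.8, -6.7, -0.3]
grip_width: 0.0
grasp_force: 3.5
clock: 19.55
position: [0.4717, 0.2107, 0.117]
ee_rot: [0.61, 0.792, -0.0, 0.001]
ft_force: [4.7, -8.1, 1.0]
grip_width: 0.0
grasp_force: 4.9
```

```bash
python3 -m jog '[{"grip":1,"slide":[0.1,0,0],"yaw":0},{"grip":1,"slide":[0.1,0,0],"yaw":0},{"grip":1,"slide":[0,0,0],"yaw":0}]'
python3 -m jog '[{"grip":1,"slide":[0.1,0,0],"yaw":0},{"grip":1,"slide":[0,0,0],"yaw":0},{"grip":1,"slide":[0,0,0],"yaw":0}]'
```

```text
clock: 19.85
position: [0.4714, 0.2119, 0.117]
ee_rot: [0.611, 0.792, -0.001, 0.001]
ft_force: [4.2, -10.3, 1.5]
grip_width: 0.002
grasp_force: 5.7
clock: 20.15
position: [0.4713, 0.2124, 0.117]
ee_rot: [0.611, 0.792, -0.001, 0.001]
ft_force: [4.9, -11.2, 1.8]
grip_width: -0.002
grasp_force: 6.5
```

```bash
python3 -m jog '[{"grip":1,"slide":[0.1,0,0],"yaw":0},{"grip":1,"slide":[0,0,0],"yaw":0},{"grip":1,"slide":[0,0,0],"yaw":0}]'
python3 -m jog '[{"grip":1,"slide":[-0.6,0,0],"yaw":0},{"grip":1,"slide":[-1,0,0],"yaw":0},{"grip":1,"slide":[-2,0,0],"yaw":0},{"grip":1,"slide":[-1,0,-2],"yaw":0},{"grip":1,"slide":[-1,0,-3],"yaw":0},{"grip":1,"slide":[0,0,-4],"yaw":0},{"grip":1,"slide":[0,0,-3],"yaw":0},{"grip":1,"slide":[0,0,0],"yaw":0}]'
python3 - <<'E'
from h import *
w=manip.camera("wrist");s=manip.camera("scene")
cv2.imwrite("pics/w10.png",np.vstack([np.hstack([w[60:360,120:520],cv2.resize(s[150:270,185:305],(400,300),interpolation=2)]),cv2.resize(s[200:350,240:640],(800,300))]))
E
```

```text
clock: 20.45
position: [0.4712, 0.2128, 0.117]
ee_rot: [0.611, 0.792, -0.001, 0.001]
ft_force: [5.4, -13.6, 1.7]
grip_width: 0.001
grasp_force: 7.4
clock: 21.25
position: [0.4859, 0.1623, 0.2411]
ee_rot: [0.61, 0.793, 0.003, 0.001]
ft_force: [0.7, -0.4, -0.3]
grip_width: -0.001
grasp_force: 0.0
```

View pics/w10.png

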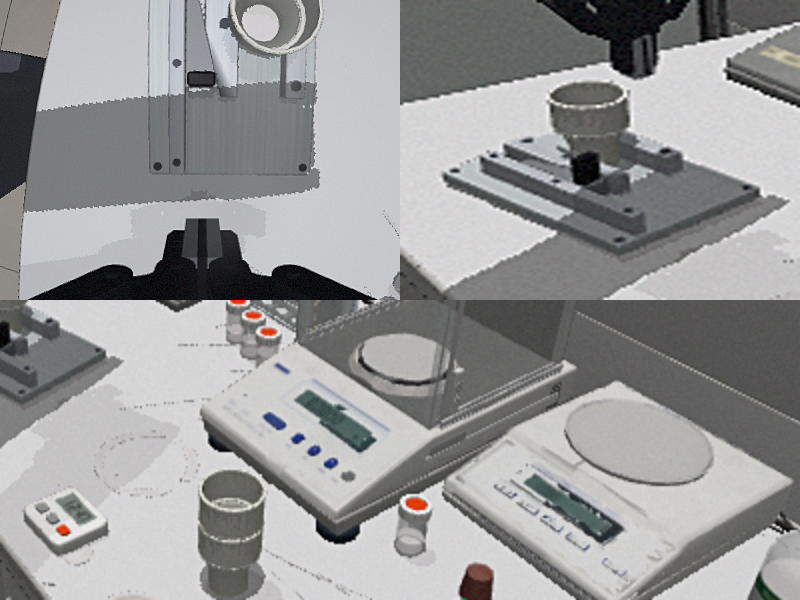

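The picture shows the cup clamped upright between the bar and the fence. The tab has been driven in, the two remaining cups still stand nested, and nothing else has moved. The hand is clear, so I'm handing in.

```bash
python3 -c "
from workcell import manip
print(manip.hand_in())"
```

```text
the job is handed in; nothing more can be done
None
```

I handed the job in at about 21 s, but the judge returned no verdict. In the last picture the top cup stands upright, clamped between the bar and the fence. The wedge was driven about 57 mm and set with roughly 14 N. The other two cups are still nested, the timer, stopper and vial look undisturbed, and the hand is clear.

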